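Clock a round connector in its harness fixture and lock it

TASK

On the aluminium harness fixture, turn the black connector with the lime-green key in its seat, without lifting it out, until the notch in its flange faces the yellow arrow. Then turn the black lock knob clockwise all the way to its end stop, so that the red arm's tooth goes fully home into the notch; if the tooth strikes the flange, open the lock a little, turn the connector a few degrees either way and try again. Leave the grey connector in its seat, and do not disturb the things standing around.

Things in the scene. Friction and masses are not known exactly. Their poses are not given: they have to be found in the camera images.
- fixture: Fixed aluminium block, 160 mm (x) by 300 mm (y), 30 mm high. Origin: centre of its underside, z up. Round seats 41.5 mm wide, 16 mm deep, in its top at x 0, y 0 (black connector) and x 0, y -100 mm (grey connector). Vertical axis of the lock knob at x +30, y +90 mm. A flat yellow arrow on the top, on the +x side of the middle seat, points along -x at that seat's centre.
- mark (a point): Tip of the flat yellow arrow painted on the fixture's top, at fixture x +56 mm, y 0, height 30 mm; the connector's notch must face it. Axes as the fixture's.
- connector: Loose black round connector, about 120 g, upright in the middle seat, free to turn. Origin on its axis at the flange's underside, level with the fixture's top; z up; x points to the notch. Grip body 36 mm diameter, 8 to 52 mm above the origin, smooth; lime-green bar on its top points to the notch. Spigot below 40 mm diameter, 12 mm long. Starts 95 to 180 degrees away from the arrow, either way.
- notch (a point): Middle of the only notch in the connector's flange, 30 mm from its axis along its x, 8 mm above its origin; axes as the connector's. Flange: 64 mm diameter, 8 mm thick. The notch is 10 mm wide, 10 mm deep radially, open at the rim, lime-green on both sides.
- lock (a joint): Lock knob's angle, rad: 0 fully open, grows clockwise seen from above, end stop at 1.20. Stays where left. Its red arm carries, 90 mm from the axis, a clamped blunt tooth 6.5 mm wide, level with the flange. At 1.20 it is 8.5 mm deep in the notch; the clamp puts it up to 5 mm to either side of the arrow's line (not measured). Out of line, it strikes the rim and the knob stalls near 1.1.
- lock_grip (a point): Grip point on the lock knob's axis, 70 mm above the bench, inside the black grip bar: 42 mm long along this point's x, 12 mm thick along its y, from 50 to 82 mm above the bench; hub of 40 mm diameter below. Axes turn with the knob; at joint 0 they are parallel to the fixture's.
- spare: Loose grey connector with blue key, same shape and size as the black one (origin as there), standing in the other seat. Leave it there.
- mug: Red mug, 80 mm diameter, 95 mm high, beyond the fixture. Origin: centre of its underside. Leave alone.
- tape_roll: Roll of lime-green tape lying flat, 100 mm diameter, 48 mm high, beyond the fixture. Origin: centre of its underside. Leave alone.
- spray_can: Spray can, 60 mm diameter, 130 mm high, beyond the fixture. Origin: centre of its underside. Leave alone.
- screwdriver: Orange-handled screwdriver lying on the bench to the robot's left. Leave alone.
- code_reader: Black hand-held code reader, 130 by 75 by 28 mm, lying to the robot's right. Origin: centre of its underside. Leave alone.
- snack_carton: Red carton, 50 by 140 by 90 mm, far to the robot's right. Origin: centre of its underside. Leave alone.
Not all that is in view belongs to the job. Leave any purple or turquoise look-alike of the spare alone.

How it is judged:
At the end, for the whole second after the job is handed in: The lock knob is within 0.035 rad of its clockwise end stop (joint above 1.165); the connector sits flat in its seat (within 2.5 mm, tilt under 0.06 rad) with its notch in line with the arrow within 8.5 mm sideways; the grey connector is in its own seat; all at rest (value of joint lock above 1.165 rad and x of notch in the frame of fixture above 0.025 m and y of notch in the frame of fixture between -0.0085 and 0.0085 m and z of connector in the frame of fixture between 0.028 and 0.0325 m and angle between connector's own z axis and vertical below 0.06 rad and z of spare in the frame of fixture below 0.0335 m and linear speed of connector below 0.01 m/s and velocity of joint lock below 0.05 rad/s); the robot touches nothing.
It fails at once if the black connector is lifted more than 9 mm, out of its seat (z of connector in the frame of fixture above 0.039 m).
It fails at once if the grey connector is taken out of its seat or shoved (distance of spare from where it was at the start of the episode above 0.012 m).
It fails at once if a thing standing around is moved more than 30 mm (distance of any of mug, tape_roll, spray_can, screwdriver, code_reader, snack_carton from where it was at the start of the episode above 0.03 m).
It also fails if it takes over 72 s, if anything falls off the work surface, if the arm or the gripper's body presses on something with over 40 N, if the wrist force passes 120 N, or if a joint passes its speed limit or range.

ROBOT

A 6-joint arm with a two-finger parallel gripper is mounted at the origin on the work surface. World frame = base frame: x ahead of the robot, y to its left, z up, the work surface at z = 0. Lengths are in m, angles in rad, forces in N, time in s.
With the tool pointing down it reaches from about 0.375 to 0.9 m from the base axis. Payload 3.1 kg.
Tool frame: the origin (TCP) lies at the very end of the fingers, on their centre line; the grasp point (between the pads) lies 19 mm behind it (manip.hold_point_z is the distance from the TCP to the grasp point, in m); y points along the fingers, z is the direction in which the jaws open and shut, and the axes are right-handed (so a half turn about y gives the same grasp; the last joint's range is limited). The gripper opens to 85 mm and grips with 20 to 120 N. Pads are 22 mm wide; open, the fingers measure 114 mm over their backs; the gripper's body (76 mm by 85 mm) begins 54 mm behind the grasp point. The pads swing forward as they close: fully open they stand 13 mm farther back than shut.
Start: joints at [1.087, 0.527, 1.433, -0, 1.181, -0.178], TCP at [0.188, 0.596, 0.195] pointing down, gripper open.
Joint ranges: [-3.08, 3.08], [-0.75, 2.2], [0.22, 2.44], [-1.43, 4.57], [0, 2.65], [-2.85, 2.85]. Speed limits (rad/s): [2.79, 2.79, 3.14, 3.14, 3.14, 3.14].

INTERFACE

Orientations are given as a unit quaternion [x, y, z, w].
In Python, from station import manip, eyes, workorder gives the robot as it stands. The module is installed in compiled form; this text tells all that it offers.
- The arm moves only by the shell command python3 -m jog 'ROWS' [OPENING] [FORCE]. ROWS is JSON, a list of rows, each a list of 2 entries, a list of its own where there are three numbers: the shift along the tool's x, y, z in cm, then the turn about the tool's y in rad. A call has 1 to 20 rows; each row is the pose to reach, as a shift and turn from the pose commanded when the call began, along the tool's axes at that moment; what a row does not reach only later rows make up. A row lasts 1/12 s, in which the tool goes at most 41.7 mm and 7.16 degrees, less where a joint would pass 70% of its speed; a pose out of reach is approached as far as the arm can. A call with a gripper value outside its range is refused whole. OPENING is the finger opening in cm, from 0 to 8.54, set as the call begins (- or left out, the last holds). The fingers move at their own pace and stop on an object; FORCE is the grip in N (left out, the last holds). Time passes only in rows, so rows that repeat a pose let the fingers close. It gives the time, the measured TCP pose, the force and the opening at its end, in the units of the state.
- manip.sense(): the state, without advancing time (a new reading comes with each control period).
- eyes.snapshot(name): name is "scene" or "top"; returns a dict with "frame" (400x640x3 uint8, red, green, blue), "vfov" (degrees; the focal length in pixels is half the picture's height over the tangent of half this angle, whatever the lens; pixels are square), "cx", "cy" (the principal point, pixels), "rvec" (rotation vector, rad) and "tvec" (3), from world to camera coordinates, as OpenCV has them. Camera axes: x right, y down, z forward; pixel columns grow to the right and rows downward; lengths in m; the calibration is good to about 2 mm. A picture is of the moment at which its call begins. There is no depth.
- workorder.sign_off(): hands the job in, once; it reports no verdict.
The state is a dict: "t": time; "q": joint angles; "qd": joint speeds; "tau": joint torques, N m; "tcp_pos": TCP position; "tool_rot": TCP orientation; "force": force on the tool from outside, world axes, zero at the start; "ft_torque": the same for the moment, N m; "finger_gap": opening from 0.0 (shut) to 1.0 (fully open).
Only numpy, scipy, OpenCV 4.12 (cv2) and the standard library are available. Lean on these libraries where they do the work, as an engineer would, in place of code of your own. Each camera call takes 0.05 s, during which the arm holds its last target. There are 200 camera calls.

## Working session

There is one attempt and no reset: what is moved stays moved. The work goes in short steps, Python scripts to look and compute and a shell command to move; the robot and the scene stay as the last step left them, time stands still between calls to the robot, and variables do not carry over. Pictures are saved under pics/ and viewed, about 8 in all and at most 12, crops included, and the job is handed in when it is done.

```bash
mkdir -p pics
cat > h.py <<'E'
import numpy as np,cv2
from scipy.spatial.transform import Rotation as R
from station import manip,eyes,workorder
def snap(n,save=None,crop=None,scale=1):
    s=eyes.snapshot(n);f=s["frame"]
    if save:
        g=f if crop is None else f[crop[1]:crop[3],crop[0]:crop[2]]
        g=cv2.resize(g,None,fx=scale,fy=scale,interpolation=cv2.INTER_CUBIC)
        cv2.imwrite("pics/"+save,cv2.cvtColor(g,cv2.COLOR_RGB2BGR))
    return s
def ray(s,u,v,z):
    "pixel -> world at height z"
    f=s["frame"].shape[0]/2/np.tan(np.radians(s["vfov"])/2)
    M=R.from_rotvec(np.ravel(s["rvec"])).as_matrix();t=np.ravel(s["tvec"])
    d=M.T@np.array([(u-s["cx"])/f,(v-s["cy"])/f,1]);c=-M.T@t
    return c+d*(z-c[2])/d[2]
def proj(s,p):
    f=s["frame"].shape[0]/2/np.tan(np.radians(s["vfov"])/2)
    M=R.from_rotvec(np.ravel(s["rvec"])).as_matrix();q=M@np.array(p)+np.ravel(s["tvec"])
    return f*q[:2]/q[2]+[s["cx"],s["cy"]]
E
python3 - <<'E'
from h import *
import pickle
a=snap("scene","s0.png");b=snap("top","t0.png");pickle.dump((a,b),open("s.pkl","wb"))
for s in(a,b):print({k:v for k,v in s.items() if k!="frame"})
m=manip.sense();print(m["tcp_pos"],m["tool_rot"],R.from_quat(m["tool_rot"]).as_matrix().round(3),m["finger_gap"])
E
```

```text
{'vfov': 44.51338336969327, 'cx': 320.4895989926603, 'cy': 202.15263827972387, 'rvec': array([ 1.0291588 ,  2.65024182, -0.78998024]), 'tvec': array([ 0.38839797, -0.26820772,  1.86420111])}
{'vfov': 50.16539100948562, 'cx': 314.62034435268566, 'cy': 197.91956924584647, 'rvec': array([ 2.15993273, -2.17722482,  0.11551129]), 'tvec': array([0.03438054, 0.55162114, 1.10254625])}
[0.18717979 0.5955484  0.19401601] [ 0.69958733 -0.10755803  0.10711323 -0.69823749] [[ 0.954 -0.001  0.3  ]
 [-0.3   -0.002  0.954]
 [-0.    -1.    -0.002]] 0.9977772021060677
```

View pics/s0.png

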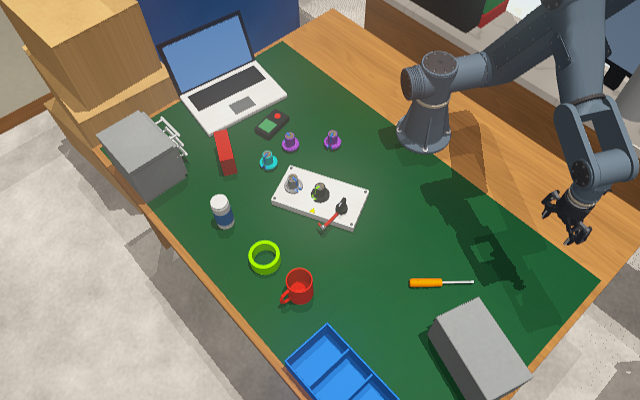

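View pics/t0.png

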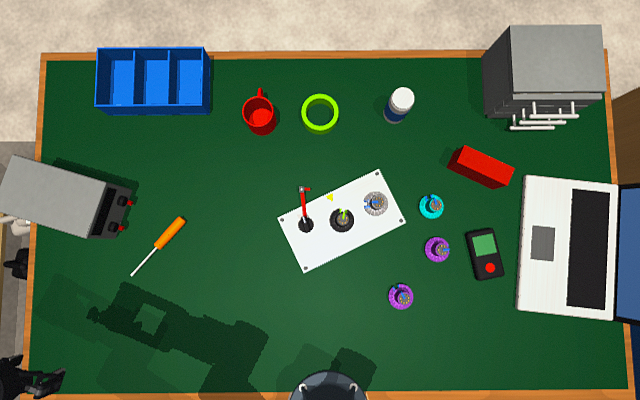

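The top view shows the fixture (278-405, 170-272). The black connector is at about (342,220), the grey one with the blue key at (375,203), the lock knob at (305,226) and the yellow arrow at (331,197). The look-alikes are turquoise (431,206) and purple (437,249) and (400,296); none of them is in the fixture. I'll confirm this in a crop.

Run:
```python
from h import *
import pickle
a,b=pickle.load(open("s.pkl","rb"))
g=b["frame"][160:280,265:415];cv2.imwrite("pics/c1.png",cv2.cvtColor(cv2.resize(g,None,fx=5,fy=5,interpolation=cv2.INTER_CUBIC),cv2.COLOR_RGB2BGR))
# fixture outline: white area
m=((b["frame"].min(2)>130)&((np.ptp(b["frame"].astype(int),axis=2))<40)).astype(np.uint8)
m[:, :265]=0;m[:,415:]=0;m[:160]=0;m[280:]=0
c=max(cv2.findContours(m,cv2.RETR_EXTERNAL,cv2.CHAIN_APPROX_NONE)[0],key=cv2.contourArea)
P=np.array([ray(b,u,v,.03)[:2] for u,v in c[:,0]])
r=cv2.minAreaRect((P*1000).astype(np.float32));print(r, cv2.boxPoints(r).round(1).tolist())
```

```text
((492.9282531738281, -39.78965759277344), (160.7513885498047, 301.3128967285156), 25.60498809814453) [[355.29998779296875, 61.29999923706055], [485.6000061035156, -210.39999389648438], [630.5, -140.89999389648438], [500.29998779296875, 130.8000030517578]]
```

View pics/c1.png

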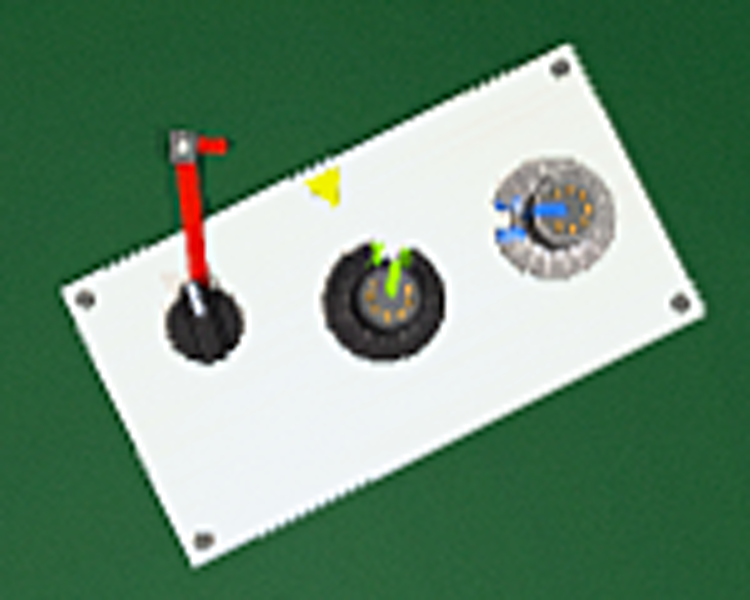

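The crop confirms it: black connector with lime key at crop (385,305), yellow arrow at (325,187), lock arm in its open position, grey/blue spare at (555,215). The notch at crop (391,254) looks only about 35° from the arrow, not 95° or more as stated, so I'll measure it.

```bash
cat >> h.py <<'E'
FX=np.array([.4929,-.0398]);FY=np.radians(25.6)
A=np.array([[np.cos(FY),-np.sin(FY)],[np.sin(FY),np.cos(FY)]])
def w2f(p):return A.T@(np.asarray(p)[:2]-FX)
def f2w(p):return FX+A@np.asarray(p)
def lime(s,z,cen=(0,0),rad=.045):
    h=cv2.cvtColor(s["frame"],cv2.COLOR_RGB2HSV)
    m=(h[...,0]>33)&(h[...,0]<55)&(h[...,1]>110)&(h[...,2]>90)
    v,u=np.nonzero(m);P=np.array([w2f(ray(s,a,b,z)) for a,b in zip(u,v)]).reshape(-1,2)
    k=np.linalg.norm(P-cen,axis=1)<rad
    return u[k],v[k],P[k]
E
python3 - <<'E'
from h import *
import pickle
a,b=pickle.load(open("s.pkl","rb"))
for s in(b,a):
  u,v,P=lime(s,.038,rad=.06);P2=lime(s,.082,rad=.06)[2]
  for x in sorted(zip(v,u,(P*1000).round().tolist(),(lime(s,.082,rad=.08)[2]*1000).round().tolist())):print(*x)
  print('-')
# projections check
for n,p in dict(cen=(0,0,.082),arrow=(.056,0,.03),spare=(0,-.1,.082),lock=(.03,.09,.082)).items():
  w=[*f2w(p[:2]),p[2]];print(n,np.round(w,4),proj(b,w).round(1),proj(a,w).round(1))
g=a["frame"][155:240,260:380];cv2.imwrite("pics/c2.png",cv2.cvtColor(cv2.resize(g,None,fx=6,fy=6,interpolation=cv2.INTER_CUBIC),cv2.COLOR_RGB2BGR))
E
```

```text
209 339 [28.0, -7.0] [26.0, -3.0]
209 340 [27.0, -9.0] [25.0, -5.0]
209 341 [26.0, -11.0] [24.0, -7.0]
210 339 [26.0, -5.0] [24.0, -2.0]
210 340 [25.0, -8.0] [23.0, -4.0]
210 345 [19.0, -20.0] [17.0, -15.0]
210 346 [18.0, -22.0] [16.0, -18.0]
211 339 [24.0, -4.0] [22.0, -1.0]
211 340 [22.0, -7.0] [21.0, -3.0]
211 345 [17.0, -18.0] [15.0, -14.0]
211 346 [15.0, -21.0] [14.0, -16.0]
212 339 [21.0, -3.0] [19.0, 1.0]
212 340 [20.0, -6.0] [18.0, -2.0]
212 343 [17.0, -13.0] [15.0, -8.0]
212 344 [15.0, -15.0] [14.0, -11.0]
212 345 [14.0, -17.0] [13.0, -13.0]
212 346 [13.0, -20.0] [12.0, -15.0]
213 343 [14.0, -11.0] [13.0, -7.0]
213 344 [13.0, -14.0] [12.0, -10.0]
213 345 [12.0, -16.0] [11.0, -12.0]
214 343 [12.0, -10.0] [11.0, -6.0]
214 344 [11.0, -13.0] [9.0, -9.0]
215 342 [11.0, -7.0] [9.0, -3.0]
215 343 [10.0, -9.0] [8.0, -5.0]
215 344 [8.0, -11.0] [7.0, -7.0]
216 342 [8.0, -6.0] [7.0, -2.0]
216 343 [7.0, -8.0] [6.0, -4.0]
216 344 [6.0, -10.0] [5.0, -6.0]
217 342 [6.0, -4.0] [5.0, -1.0]
217 343 [5.0, -7.0] [4.0, -3.0]
217 344 [4.0, -9.0] [3.0, -5.0]
218 342 [4.0, -3.0] [3.0, 0.0]
218 343 
[... 495 characters left out ...]
-15.0] [30.0, -2.0]
193 315 [7.0, -13.0] [34.0, -1.0]
194 312 [14.0, -21.0] [41.0, -9.0]
195 311 [19.0, -23.0] [46.0, -10.0]
195 312 [18.0, -20.0] [45.0, -7.0]
195 313 [17.0, -16.0] [43.0, -4.0]
196 311 [23.0, -21.0] [49.0, -9.0]
196 312 [22.0, -18.0] [48.0, -6.0]
196 313 [21.0, -15.0] [47.0, -2.0]
197 315 [22.0, -7.0] [48.0, 5.0]
198 314 [27.0, -9.0] [53.0, 4.0]
198 315 [26.0, -5.0] [52.0, 7.0]
199 314 [31.0, -7.0] [57.0, 5.0]
199 315 [29.0, -4.0] [56.0, 8.0]
-
cen [ 0.4929 -0.0398  0.082 ] [342.6 218.9] [319.1 185.3]
arrow [ 0.5434 -0.0156  0.03  ] [331.9 200.9] [313.1 206.8]
spare [ 0.5361 -0.13    0.082 ] [378.2 201.4] [291.8 176.4]
lock [0.4811 0.0543 0.082 ] [305.2 223.9] [341.  200.6]
```

View pics/c2.png

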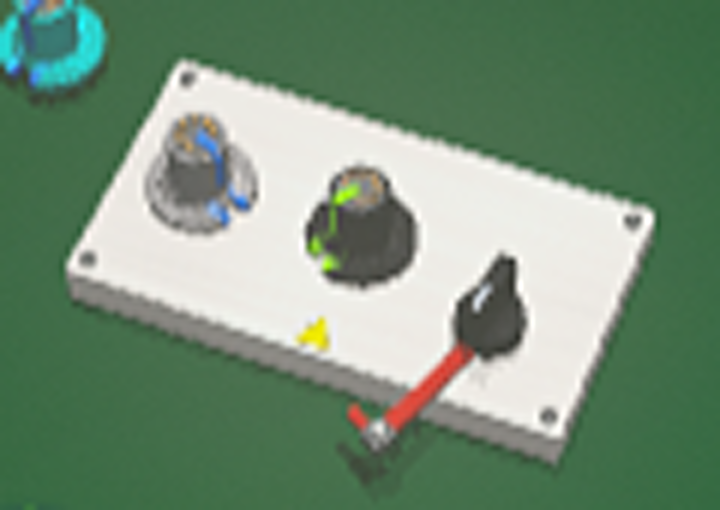

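c2.png shows the same thing: the lime notch sides at crop (315,243) and (328,264) lie about 30° from the arrow direction. Both views agree that about +30° counter-clockwise is needed, whatever the stated start range. I'll go above the connector and measure the tooth's offset along the arm at the same time.

```bash
cat >> h.py <<'E'
def goto(w,yaw=None):
    "tool shift in cm and turn to bring TCP to world w, jaw yaw deg (mod 180)"
    m=manip.sense();M=R.from_quat(m["tool_rot"]).as_matrix()
    j=np.degrees(np.arctan2(M[1,2],M[0,2]))
    t=0 if yaw is None else -np.radians((yaw-j+90)%180-90)
    print("t",m["t"],"tcp",m["tcp_pos"].round(4) if hasattr(m["tcp_pos"],'round') else m["tcp_pos"],"jaw",j.round(1),"F",np.round(m["force"],1),"gap",round(m["finger_gap"],3),"-> shift",(M.T@(np.array(w)-m["tcp_pos"])*100).round(2),"turn",round(t,3))
def tooth(s,z=.034):
    h=cv2.cvtColor(s["frame"],cv2.COLOR_RGB2HSV);o=[]
    m=((h[...,0]<6)|(h[...,0]>174))&(h[...,1]>140)&(h[...,2]>90)
    v,u=np.nonzero(m)
    for a,b in zip(u,v):
        p=w2f(ray(s,a,b,z))-[.03,.09];r=np.hypot(*p);th=np.degrees(np.arctan2(p[1],p[0]))
        if r<.12:o.append((int(b),int(a),round(r*1000,1),round(th,1)))
    return o
E
python3 - <<'E'
from h import *
import pickle
a,b=pickle.load(open("s.pkl","rb"))
goto([*FX,.195])
print([x for x in tooth(b) if x[2]>60]);print([x for x in tooth(a) if x[2]>60])
E
```

```text
t 0.1 tcp [0.1872 0.5955 0.194 ] jaw 72.5 F [0.5 0.3 0.2] gap 0.998 -> shift [ 4.823e+01 -1.000e-02 -5.143e+01] turn 0
[(187, 305, np.float64(99.5), np.float64(-25.1)), (188, 305, np.float64(96.8), np.float64(-25.1)), (188, 306, np.float64(96.8), np.float64(-26.6)), (188, 307, np.float64(96.9), np.float64(-28.2)), (188, 308, np.float64(97.0), np.float64(-29.8)), (188, 309, np.float64(97.2), np.float64(-31.3)), (189, 304, np.float64(94.2), np.float64(-23.5)), (189, 305, np.float64(94.2), np.float64(-25.1)), (189, 306, np.float64(94.2), np.float64(-26.7)), (189, 307, np.float64(94.2), np.float64(-28.3)), (189, 308, np.float64(94.4), np.float64(-29.9)), (189, 309, np.float64(94.6), np.float64(-31.5)), (190, 305, np.float64(91.5), np.float64(-25.0)), (190, 309, np.float64(91.9), np.float64(-31.6)), (193, 300, np.float64(84.8), np.float64(-16.0)), (193, 301, np.float64(84.4), np.float64(-17.8)), (193, 302, np.float64(84.1), np.float64(-19.5)), (193, 303, np.float64(83.8), np.float64(-21.3)), (194, 301, np.float64(81.8), np.float64(-17.5)), (194, 302, np.float64(81.4), np.float64(-19.3)), 
[... 2142 characters left out ...]
oat64(-15.3)), (223, 329, np.float64(69.1), np.float64(-13.1)), (224, 318, np.float64(97.0), np.float64(-29.6)), (224, 319, np.float64(94.4), np.float64(-28.4)), (224, 320, np.float64(91.9), np.float64(-27.1)), (224, 324, np.float64(82.4), np.float64(-21.0)), (224, 325, np.float64(80.3), np.float64(-19.3)), (224, 326, np.float64(78.1), np.float64(-17.5)), (224, 327, np.float64(76.1), np.float64(-15.5)), (224, 328, np.float64(74.1), np.float64(-13.5)), (225, 319, np.float64(96.9), np.float64(-26.6)), (225, 320, np.float64(94.4), np.float64(-25.3)), (225, 325, np.float64(83.2), np.float64(-17.6)), (225, 326, np.float64(81.1), np.float64(-15.8)), (226, 326, np.float64(84.2), np.float64(-14.2))]
```

Tooth centre line is about 93 mm from the lock axis, so its target is y ≈ -3 mm (notch at about -6°). The notch is now at about -30°, so I'll turn it roughly +24° and then check.

```bash
python3 -m jog '[[[24,0,-25.7],0],[[24,0,-25.7],0],[[24,0,-25.7],0],[[24,0,-25.7],0],[[24,0,-25.7],0],[[24,0,-25.7],0],[[24,0,-25.7],0],[[48.2,0,-51.4],0],[[48.2,0,-51.4],0],[[48.2,0,-51.4],0],[[48.2,0,-51.4],0],[[48.2,0,-51.4],0],[[48.2,0,-51.4],0],[[48.2,0,-51.4],0],[[48.2,0,-51.4],0],[[48.2,0,-51.4],0],[[48.2,0,-51.4],0],[[48.2,0,-51.4],0],[[48.2,0,-51.4],0],[[48.2,0,-51.4],0]]' 7 && python3 -c "
from h import *
goto([*FX,.055])"
```

```text
t: 1.77
tcp_pos: [0.4919, -0.0383, 0.1943]
tool_rot: [-0.699, 0.108, -0.107, 0.699]
force: [-0.1, -0.2, -0.1]
finger_gap: 0.818
t 1.7667 tcp [ 0.4919 -0.0383  0.1943] jaw 72.5 F [-0.1 -0.2 -0.1] gap 0.818 -> shift [ 0.18 13.93 -0.12] turn 0
```

```bash
python3 -m jog '[[[0.1,3,-0.1],0],[[0.1,6,-0.1],0],[[0.1,8.5,-0.1],0],[[0.1,10.5,-0.1],0],[[0.1,12,-0.1],0],[[0.1,13,-0.1],0],[[0.1,13.7,-0.1],0],[[0.1,13.7,-0.1],0],[[0.1,13.7,-0.1],0]]' 7 20 && python3 -m jog '[[[0,0,0],0],[[0,0,0],0],[[0,0,0],0],[[0,0,0],0],[[0,0,0],0],[[0,0,0],0],[[0,0,0],0],[[0,0,0],0],[[0,0,0],0],[[0,0,0],0]]' 2.5 25 && python3 -c "
from h import *
goto([*FX,.055])"
```

```text
t: 2.52
tcp_pos: [0.4937, -0.0394, 0.0582]
tool_rot: [0.699, -0.107, 0.107, -0.699]
force: [0.7, -0.3, 0.7]
finger_gap: 0.821
t: 3.35
tcp_pos: [0.4937, -0.04, 0.0579]
tool_rot: [-0.699, 0.107, -0.107, 0.699]
force: [0.3, -0.3, 0.2]
finger_gap: 0.291
t 3.35 tcp [ 0.4937 -0.04    0.0579] jaw 72.5 F [ 0.3 -0.3  0.2] gap 0.291 -> shift [-0.08  0.29 -0.  ] turn 0
```

The fingers closed to 25 mm with no resistance, although the body should be 36 mm wide. I'll look.

Run:
```python
from h import *
a=eyes.snapshot("scene")["frame"];b=eyes.snapshot("top")["frame"]
f=lambda g,c:cv2.resize(g[c[1]:c[3],c[0]:c[2]],(400,400),interpolation=cv2.INTER_CUBIC)
g=np.hstack([f(a,(275,150,365,240)),f(b,(295,175,385,265))])
cv2.imwrite("pics/g1.png",g[...,::-1])
```

```text
(no output)
```

View pics/g1.png

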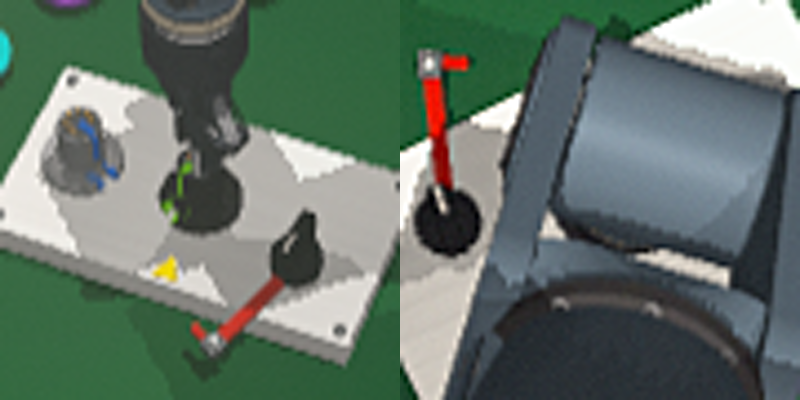

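The fingers are around the connector's body at left-half (195,165). The body looks narrower than stated, so I'll close further.

```bash
python3 -m jog '[[[0,0,0],0],[[0,0,0],0],[[0,0,0],0],[[0,0,0],0],[[0,0,0],0]]' 0.5 25
```

```text
t: 3.87
tcp_pos: [0.4937, -0.04, 0.0579]
tool_rot: [0.699, -0.107, 0.107, -0.699]
force: [0.3, -0.1, 0.0]
finger_gap: 0.062
```

Run:
```python
from h import *
s=snap("scene","g2.png",(285,140,355,210),8)
m=manip.sense()
for z in(.058,.077,.112):print(z,(proj(s,[*m["tcp_pos"][:2],z])-[285,140])*8)
print("conn top",(proj(s,[*FX,.082])-[285,140])*8)
```

```text
0.058 [271.93220467 395.87385048]
0.077 [271.14997668 370.31444877]
0.112 [269.66847071 321.90604795]
conn top [272.78273709 362.75526824]
```

View pics/g2.png

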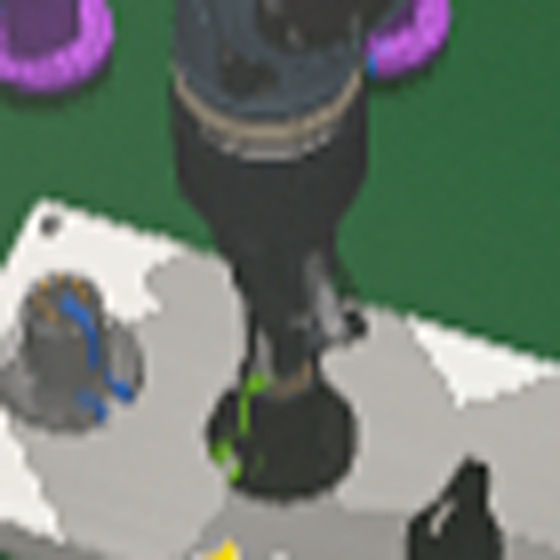

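Run:
```python
from h import *
import pickle
a,b=pickle.load(open("s.pkl","rb"))
p=np.array([.1872,.5955,.194]);z=np.array([.3,.954,0])
print([proj(a,p+d).round(0) for d in(0*z,.04*z,-.04*z,np.array([0,0,.05]))])
g=a["frame"][170:260,520:620];cv2.imwrite("pics/g3.png",cv2.resize(g,None,fx=6,fy=6,interpolation=cv2.INTER_CUBIC)[...,::-1])
c=eyes.snapshot("scene");m=manip.sense();print(m["q"],m["ft_torque"])
```

```text
[array([548., 238.]), array([557., 249.]), array([539., 226.]), array([555., 229.])]
[-3.06917629e-01  5.79889639e-01  1.87377858e+00 -1.07016933e-05
  6.87887780e-01 -1.57289817e+00] [ 0.00535322  0.0307391  -0.00055441]
```

View pics/g3.png

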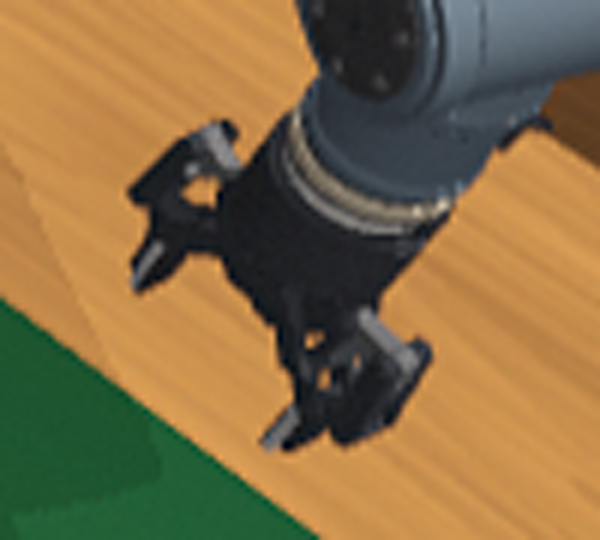

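Run:
```python
from h import *
import pickle
a,b=pickle.load(open("s.pkl","rb"))
p=np.array([.1872,.5955,.194])
for s in(a,b):
  print([proj(s,q).round(1) for q in([0,0,0],[0,0,.1],p,p+[.05,0,0],p+[0,.05,0],p+[0,0,.05])])
g=b["frame"][330:400,0:100]
gb=eyes.snapshot("top")["frame"][150:260,270:420]
f=lambda x:cv2.resize(x,(400,int(400*x.shape[0]/x.shape[1])),interpolation=cv2.INTER_CUBIC)
G=[f(g),f(gb)];H=max(x.shape[0] for x in G);G=[np.pad(x,((0,H-x.shape[0]),(0,0),(0,0))) for x in G]
cv2.imwrite("pics/g4.png",np.hstack(G)[...,::-1])
```

```text
[array([422.3, 131.8]), array([426.7, 113.6]), array([547.8, 237.5]), array([537.6, 248.1]), array([563.2, 249. ]), array([554.7, 228.8])]
[array([327.9, 411.7]), array([329.3, 428.5]), array([ 55.6, 359.1]), array([ 56.9, 335.4]), array([ 32.6, 359.3]), array([ 41. , 365.6])]
```

View pics/g4.png

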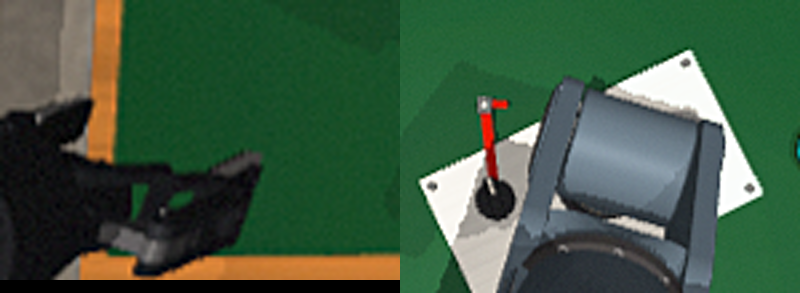

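At the start pose, both cameras put the fingertips straight above the reported TCP: in the top view the midpoint is at (43,362) against a predicted (56,359), and in the scene view (554,230) against (548,238). Allowing for the 13 mm pad swing, the real tips are about 25 mm higher than reported, so the fingers closed above the connector. I'll open, go down further with a force check, and close again.

```bash
python3 -m jog '[[[0,0,0],0],[[0,0,0],0],[[0,0,0],0],[[0,0,0],0],[[0,0,0],0],[[0,0,0],0],[[0,0.5,0],0],[[0,1,0],0],[[0,1.5,0],0],[[0,2,0],0],[[0,2.3,0],0],[[0,2.3,0],0]]' 6.5 25 && python3 -m jog '[[[0,0,0],0],[[0,0,0],0],[[0,0,0],0],[[0,0,0],0],[[0,0,0],0],[[0,0,0],0],[[0,0,0],0]]' 2.5 25 && python3 -c "
from h import *
goto([*FX,.035])"
```

```text
t: 5.02
tcp_pos: [0.493, -0.0399, 0.0339]
tool_rot: [-0.699, 0.108, -0.107, 0.699]
force: [-0.6, 0.4, -0.3]
finger_gap: 0.767
t: 5.6
tcp_pos: [0.4939, -0.0401, 0.0352]
tool_rot: [0.699, -0.107, 0.108, -0.699]
force: [-0.8, 0.1, 3.1]
finger_gap: 0.404
t 5.6 tcp [ 0.4939 -0.0401  0.0352] jaw 72.5 F [-0.8  0.1  3.1] gap 0.404 -> shift [-0.1   0.02  0.  ] turn 0
```

It's gripped at about 35 mm. Now I'll turn it counter-clockwise by 0.42 rad, let go, rise and look.

```bash
python3 -m jog '[[[0,0,0],-0.07],[[0,0,0],-0.14],[[0,0,0],-0.21],[[0,0,0],-0.28],[[0,0,0],-0.35],[[0,0,0],-0.42],[[0,0,0],-0.42],[[0,0,0],-0.42]]' - 40 && python3 -m jog '[[[0,0,0],0],[[0,0,0],0],[[0,0,0],0],[[0,0,0],0],[[0,0,0],0]]' 6 && python3 -m jog '[[[0,-2,0],0],[[0,-5,0],0],[[0,-9,0],0],[[0,-13,0],0],[[0,-13,0],0]]'  && python3 -c "
from h import *
s=eyes.snapshot('scene')
u,v,P=lime(s,.038,rad=.06)
for x in sorted(zip(v,u,(P*1000).round().tolist())):print(*x)
goto([*f2w([.03,.09]),.165],115.6)
"
```

```text
t: 6.27
tcp_pos: [0.4943, -0.0401, 0.0353]
tool_rot: [0.706, 0.041, -0.04, -0.706]
force: [0.3, 0.8, 4.9]
finger_gap: 0.398
t: 6.68
tcp_pos: [0.4935, -0.04, 0.0347]
tool_rot: [-0.706, -0.04, 0.041, 0.706]
force: [-0.3, -0.3, 0.5]
finger_gap: 0.703
t: 7.1
tcp_pos: [0.4987, -0.0414, 0.1716]
tool_rot: [0.708, 0.046, -0.036, -0.704]
force: [0.5, -0.2, -0.7]
finger_gap: 0.701
186 318 [-24.0, -15.0]
186 319 [-25.0, -12.0]
187 318 [-20.0, -13.0]
187 319 [-21.0, -10.0]
188 317 [-15.0, -15.0]
188 318 [-16.0, -12.0]
189 316 [-10.0, -16.0]
189 317 [-11.0, -13.0]
190 316 [-6.0, -15.0]
190 317 [-7.0, -12.0]
191 316 [-2.0, -13.0]
191 317 [-4.0, -10.0]
192 316 [2.0, -12.0]
192 317 [0.0, -8.0]
193 316 [5.0, -10.0]
193 317 [4.0, -7.0]
194 316 [9.0, -8.0]
194 317 [8.0, -5.0]
195 317 [12.0, -4.0]
198 313 [28.0, -12.0]
198 314 [27.0, -9.0]
198 318 [22.0, 4.0]
199 313 [32.0, -10.0]
199 314 [31.0, -7.0]
199 317 [27.0, 2.0]
199 318 [26.0, 6.0]
200 317 [31.0, 4.0]
201 316 [36.0, 2.0]
201 317 [34.0, 6.0]
t 7.15 tcp [ 0.4969 -0.0409  0.1688] jaw 96.6 F [ 0.4  0.2 -1.5] gap 0.703 -> shift [-0.48  0.34  9.65] turn -0.332
```

The notch sides measure about (30,-9.5) and (29,+4) mm, so the notch is near -5°, close to the estimated tooth line. On to the knob.

```bash
python3 -m jog '[[[-0.1,0,2.5],-0.08],[[-0.2,0,5],-0.16],[[-0.3,0,7.5],-0.24],[[-0.5,0,9.65],-0.33],[[-0.5,0,9.65],-0.33],[[-0.5,0,9.65],-0.33],[[-0.5,0,9.65],-0.33]]' 4.5 25 && python3 -c "
from h import *
goto([*f2w([.03,.09]),.042],115.6)
"
```

```text
t: 7.73
tcp_pos: [0.4774, 0.055, 0.1642]
tool_rot: [0.69, 0.155, -0.156, -0.69]
force: [-0.0, 0.1, -0.2]
finger_gap: 0.523
t 7.7333 tcp [0.4774 0.055  0.1642] jaw 115.5 F [-0.   0.1 -0.2] gap 0.523 -> shift [ 0.32 12.22 -0.22] turn -0.002
```

```bash
python3 -m jog '[[[0.3,3,-0.2],0],[[0.3,6,-0.2],0],[[0.3,8,-0.2],0],[[0.3,9.5,-0.2],0],[[0.3,10.5,-0.2],0],[[0.3,11.2,-0.2],0],[[0.3,11.8,-0.2],0],[[0.3,12.2,-0.2],0],[[0.3,12.2,-0.2],0]]' && python3 -m jog '[[[0,0,0],0],[[0,0,0],0],[[0,0,0],0],[[0,0,0],0],[[0,0,0],0],[[0,0,0],0],[[0,0,0],0],[[0,0,0],0]]' 0.5 40 && python3 -c "
from h import *
goto([*f2w([.03,.09]),.042],115.6);print(manip.sense()['ft_torque'])
"
```

```text
t: 8.48
tcp_pos: [0.4812, 0.0543, 0.0424]
tool_rot: [-0.69, -0.156, 0.156, 0.69]
force: [-0.2, -0.1, 0.2]
finger_gap: 0.526
t: 9.15
tcp_pos: [0.4817, 0.0547, 0.0435]
tool_rot: [0.69, 0.157, -0.156, -0.689]
force: [-0.0, -0.8, 5.4]
finger_gap: 0.109
t 9.15 tcp [0.4817 0.0547 0.0435] jaw 115.5 F [-0.  -0.8  5.4] gap 0.109 -> shift [-0.08  0.15 -0.01] turn -0.001
[-0.0283927   0.07958877 -0.10469441]
```

Bar gripped. I'll turn clockwise to 1.0 rad first.

```bash
python3 -m jog '[[[0,-0.1,0],0.08],[[0,-0.1,0],0.16],[[0,-0.1,0],0.24],[[0,-0.1,0],0.32],[[0,-0.1,0],0.4],[[0,-0.1,0],0.48],[[0,-0.1,0],0.56],[[0,-0.1,0],0.64],[[0,-0.1,0],0.72],[[0,-0.1,0],0.8],[[0,-0.1,0],0.88],[[0,-0.1,0],0.94],[[0,-0.1,0],1.0],[[0,-0.1,0],1.0],[[0,-0.1,0],1.0]]' && python3 -c "
from h import *
goto([*f2w([.03,.09]),.042],115.6-57.3);print(manip.sense()['ft_torque'])
s=snap('scene','k1.png',(280,170,360,240),8)
for l in ([x[:2] for x in tooth(s)],lime(s,.038)[2].shape):print(len(l))
for z in (.038,):
  for n,p in dict(arrow=(.056,0),notch=(.03,-.003)).items():print(n,(proj(s,[*f2w(p),z])-[280,170])*8)
"
```

```text
t: 10.4
tcp_pos: [0.4816, 0.054, 0.0437]
tool_rot: [0.681, -0.193, 0.193, -0.68]
force: [0.3, -5.6, -2.8]
finger_gap: 0.115
t 10.4 tcp [0.4816 0.054  0.0437] jaw 58.3 F [ 0.3 -5.6 -2.8] gap 0.115 -> shift [-0.06  0.17  0.  ] turn 0.001
[-0.89137881 -0.13820938  0.04216892]
52
2
arrow [264.10794769 284.08946326]
notch [281.20347802 233.85189128]
```

View pics/k1.png

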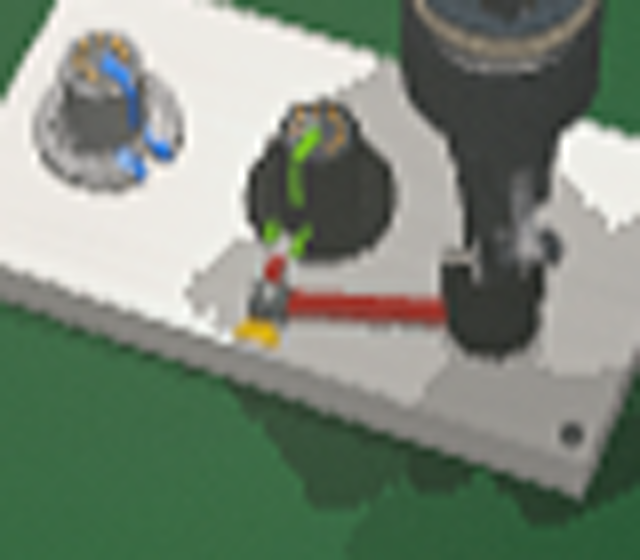

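k1.png shows the tooth at (275,268) heading into the notch, between the lime sides at (270,235) and (302,242). Continuing to the stop.

```bash
python3 -m jog '[[[0,0,0],0.04],[[0,0,0],0.08],[[0,0,0],0.12],[[0,0,0],0.15],[[0,0,0],0.18],[[0,0,0],0.21],[[0,0,0],0.21],[[0,0,0],0.21],[[0,0,0],0.21]]' && python3 -c "
from h import *
goto([*f2w([.03,.09]),.042],115.6-68.75);print(manip.sense()['ft_torque'])
s=snap('scene','k2.png',(280,170,360,240),8)
"
```

```text
t: 11.2
tcp_pos: [0.4806, 0.0547, 0.0437]
tool_rot: [0.656, -0.264, 0.263, -0.656]
force: [-0.1, -4.1, -2.5]
finger_gap: 0.111
t 11.2 tcp [0.4806 0.0547 0.0437] jaw 46.3 F [-0.1 -4.1 -2.5] gap 0.111 -> shift [0.06 0.17 0.01] turn -0.01
[-0.64224921  0.1314236   0.00604646]
```

View pics/k2.png

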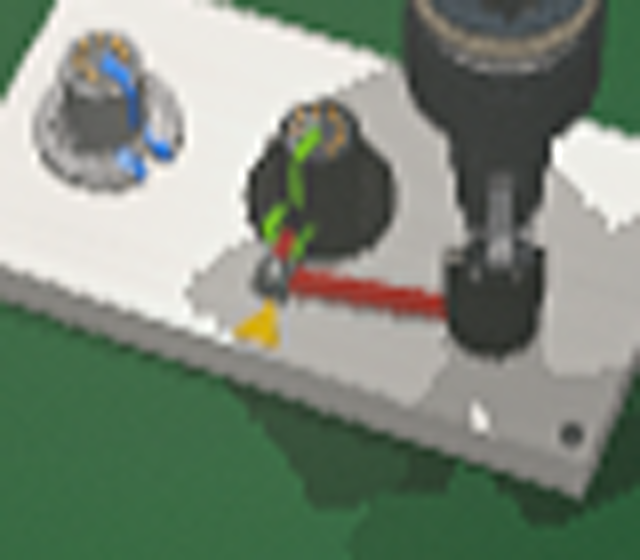

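The tooth is in the notch at (287,243). There is no stop torque yet, so I'll press a bit further to be sure it's fully home.

```bash
python3 -m jog '[[[0,0,0],0.02],[[0,0,0],0.04],[[0,0,0],0.06],[[0,0,0],0.06],[[0,0,0],0.06]]' - 60 && python3 -c "
from h import *
goto([*f2w([.03,.09]),.042],115.6-68.75);print(manip.sense()['ft_torque'])
" && python3 -m jog '[[[0,0,0],0.02],[[0,0,0],0.04],[[0,0,0],0.06],[[0,0,0],0.06],[[0,0,0],0.06]]' && python3 -c "
from h import *
goto([*f2w([.03,.09]),.042],115.6-68.75);print(manip.sense()['ft_torque'])
"
```

```text
t: 11.67
tcp_pos: [0.4807, 0.0546, 0.0438]
tool_rot: [0.648, -0.283, 0.283, -0.648]
force: [-1.8, -4.4, -2.3]
finger_gap: 0.102
t 11.6667 tcp [0.4807 0.0546 0.0438] jaw 42.8 F [-1.8 -4.4 -2.3] gap 0.102 -> shift [0.05 0.18 0.01] turn -0.071
[-0.82802147  0.38526048  0.36412304]
t: 12.08
tcp_pos: [0.4807, 0.0546, 0.0438]
tool_rot: [0.64, -0.302, 0.302, -0.639]
force: [-2.1, -4.8, -3.2]
finger_gap: 0.1
t 12.0833 tcp [0.4807 0.0546 0.0438] jaw 39.4 F [-2.1 -4.8 -3.2] gap 0.1 -> shift [0.05 0.18 0.01] turn -0.13
[-0.85161608  0.36677582  0.74883979]
```

The torque climbs to 0.75 N m beyond 1.2 rad, which is the end stop. I'll release, rise and verify.

```bash
python3 -m jog '[[[0,0,0],0],[[0,0,0],0],[[0,0,0],0],[[0,0,0],0],[[0,0,0],0],[[0,0,0],0]]' 4.5 && python3 -m jog '[[[0,-2,0],0],[[0,-5,0],0],[[0,-9,0],0],[[0,-13,0],0],[[-3,-15,0],0],[[-7,-15,4],0],[[-7,-15,8],0],[[-7,-15,12],0],[[-7,-15,16],0],[[-7,-15,16],0],[[-7,-15,16],0],[[-7,-15,16],0],[[-7,-15,16],0],[[-7,-15,16],0]]' && python3 -c "
from h import *
s=snap('scene');b=snap('top')
cv2.imwrite('pics/f.png',np.hstack([cv2.resize(x,(400,400),interpolation=cv2.INTER_CUBIC) for x in (s['frame'][165:235,280:350],b['frame'][170:250,290:370])])[...,::-1])
P=lime(s,.038,rad=.06)[2];P=P[P[:,0]>21];print((P*1000).round().tolist())
o=[x for x in tooth(b,.045) if 45<x[2]<80];print('arm angle deg (want -90)',np.median([x[3] for x in o]),len(o))
o=[x for x in tooth(s,.045) if 45<x[2]<80];print(np.median([x[3] for x in o]),len(o))
goto([*FX,.2])
"
```

```text
t: 12.58
tcp_pos: [0.4815, 0.055, 0.0441]
tool_rot: [-0.639, 0.303, -0.303, 0.639]
force: [-0.5, -0.2, -0.5]
finger_gap: 0.527
t: 13.75
tcp_pos: [0.5592, 0.2092, 0.1938]
tool_rot: [0.639, -0.304, 0.303, -0.638]
force: [1.0, -0.9, -0.9]
finger_gap: 0.528
[]
arm angle deg (want -90) -80.6 45
-73.3 27
t 13.85 tcp [0.5598 0.2093 0.1941] jaw 39.2 F [-0.6 -0.4  0.1] gap 0.523 -> shift [ 15.06  -0.58 -20.94] turn 0
```

View pics/f.png

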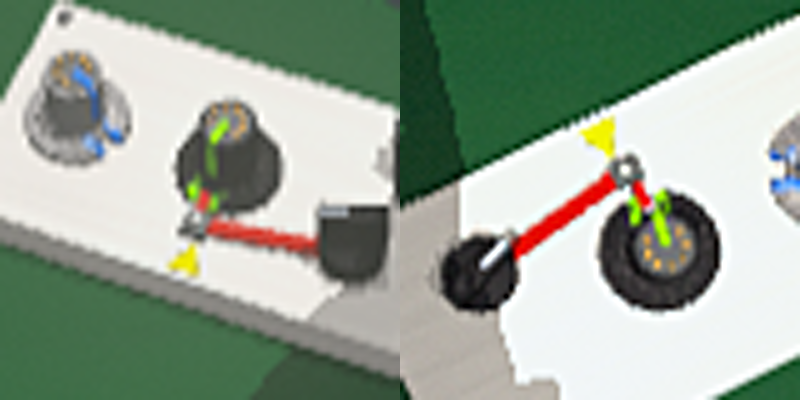

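f.png shows the tooth between the lime sides in both views, but my mask puts the arm near -80°, while I expected about -88°. I'll triangulate the clamp and work out the swept angle to settle whether the knob is at 1.2 or stalled near 1.1.

Run:
```python
from h import *
import pickle
a,b=pickle.load(open("s.pkl","rb"))
a2=eyes.snapshot("scene");b2=eyes.snapshot("top")
def Pm(s):
    f=200/np.tan(np.radians(s["vfov"])/2);K=np.array([[f,0,s["cx"]],[0,f,s["cy"]],[0,0,1]])
    return K@np.c_[R.from_rotvec(np.ravel(s["rvec"])).as_matrix(),np.ravel(s["tvec"])]
def tri(ua,ub):
    X=cv2.triangulatePoints(Pm(a),Pm(b),np.array(ua,float),np.array(ub,float)).ravel();X=X[:3]/X[3]
    f=w2f(X);d=f-[.03,.09];return (f*1000).round(1),round(X[2]*1000,1),np.hypot(*d).round(4),np.degrees(np.arctan2(d[1],d[0])).round(1)
print("clamp start",tri((260+377/6,155+433/6),(265+183/5,160+147/5)))
print("clamp end",tri((280+193/5.714,165+228/5.714),(335,204)))
# red arm line fit direction from top, at several z
for nm,s in(("start",b),("end",b2),("startS",a),("endS",a2)):
  for z in(.04,.05):
    h=cv2.cvtColor(s["frame"],cv2.COLOR_RGB2HSV);m=((h[...,0]<6)|(h[...,0]>174))&(h[...,1]>140)&(h[...,2]>90)
    v,u=np.nonzero(m);P=np.array([w2f(ray(s,x,y,z)) for x,y in zip(u,v)]);r=np.linalg.norm(P-[.03,.09],axis=1)
    Q=P[(r>.03)&(r<.08)].astype(np.float32);vx=cv2.fitLine(Q,cv2.DIST_L2,0,.01,.01).ravel();T=P[(r>.086)&(r<.13)]
    print(nm,z,"line",np.degrees(np.arctan2(vx[1],vx[0])).round(1),"mean",(Q.mean(0)*1000).round(1),len(Q),"tooth px",(T.mean(0)*1000).round(1) if len(T) else 0,len(T), (T.min(0)*1000).round(1) if len(T) else 0)
```

```text
clamp start (array([118.3,  59.8]), np.float64(31.1), np.float64(0.0933), np.float64(-18.9))
clamp end (array([45.1, -3.1]), np.float64(24.3), np.float64(0.0943), np.float64(-80.8))
start 0.04 line -19.6 mean [81.7 72. ] 72 tooth px [113.5  46. ] 14 [107.6  39.7]
start 0.05 line -19.8 mean [82.4 71.6] 73 tooth px [112.3  46.4] 14 [106.4  40.2]
end 0.04 line -80.3 mean [39.  36.3] 66 tooth px [31.2 -4.8] 9 [25.8 -6.5]
end 0.05 line -80.1 mean [38.6 36.1] 66 tooth px [30.8 -3.9] 9 [25.4 -5.6]
startS 0.04 line -18.2 mean [85.  75.9] 35 tooth px [116.1  49.6] 8 [112.7  42. ]
startS 0.05 line -19.0 mean [86.6 79.3] 33 tooth px [119.7  57.2] 12 [114.4  44.5]
endS 0.04 line -81.1 mean [43.9 37.1] 36 tooth px [33.  -1.3] 4 [29.3 -3.3]
endS 0.05 line -81.4 mean [50.  38.9] 39 tooth px [38.9  1.4] 4 [35.2 -0.5]
```

Run:
```python
from h import *
import pickle
a,b=pickle.load(open("s.pkl","rb"))
def ang(img,off,sc,z=.045):
    h=cv2.cvtColor(img,cv2.COLOR_RGB2HSV);m=((h[...,0]<6)|(h[...,0]>174))&(h[...,1]>140)&(h[...,2]>90)
    v,u=np.nonzero(m);P=np.array([w2f(ray(a,(x+.5)/sc-.5+off[0],(y+.5)/sc-.5+off[1],z)) for x,y in zip(u,v)]);r=np.linalg.norm(P-[.03,.09],axis=1)
    Q=P[(r>.045)&(r<.08)].astype(np.float32);vx=cv2.fitLine(Q,cv2.DIST_HUBER,0,.01,.01).ravel()
    return np.degrees(np.arctan2(vx[1],vx[0])).round(1),(Q.mean(0)*1000).round(1)
for n in("k1","k2"):print(n,ang(cv2.imread(f"pics/{n}.png")[...,::-1].copy(),(280,170),8))
e=eyes.snapshot("scene")["frame"]
f=lambda g:cv2.resize(g[170:240,280:360],None,fx=8,fy=8,interpolation=cv2.INTER_CUBIC)
print("end",ang(f(e),(280,170),8));print("start",ang(f(a["frame"]),(280,170),8))
goto([*f2w([.03,.09]),.165],46.8)
```

```text
k1 (np.float32(-72.7), array([56.8, 34.4], dtype=float32))
k2 (np.float32(-80.3), array([49. , 30.6], dtype=float32))
end (np.float32(-81.1), array([48.3, 30.6], dtype=float32))
start (np.float32(-20.3), array([91.6, 75.8], dtype=float32))
t 14.0 tcp [0.5604 0.2097 0.1942] jaw 39.3 F [-0.6  0.3 -0.5] gap 0.527 -> shift [  7.01   2.92 -15.98] turn -0.132
```

The depth looks home, but the swept angle is ambiguous (about 1.06–1.1 rad). There is plenty of time, so I'll regrip the knob squarely, press harder and see whether it advances.

```bash
python3 -m jog '[[[2,0,-4],-0.05],[[4,0,-8],-0.1],[[5,0,-12],-0.13],[[7,0,-16],-0.13],[[7,2.9,-16],-0.13],[[7,2.9,-16],-0.13],[[7,2.9,-16],-0.13]]' 4.5 25 && python3 -m jog '[[[0,0,0],0],[[0,0,0],0]]' && python3 -c "
from h import *
goto([*f2w([.03,.09]),.043],46.8)"
```

```text
t: 14.58
tcp_pos: [0.4803, 0.0545, 0.1645]
tool_rot: [0.657, -0.262, 0.26, -0.657]
force: [0.3, -0.4, 0.9]
finger_gap: 0.525
t: 14.75
tcp_pos: [0.4827, 0.0556, 0.1658]
tool_rot: [-0.657, 0.259, -0.261, 0.658]
force: [0.6, -0.4, -0.3]
finger_gap: 0.525
t 14.75 tcp [0.4827 0.0556 0.1658] jaw 46.8 F [ 0.6 -0.4 -0.3] gap 0.525 -> shift [-0.06 12.28 -0.23] turn 0.001
```

```bash
python3 -m jog '[[[-0.1,3,-0.1],0],[[-0.1,6,-0.1],0],[[-0.1,8,-0.1],0],[[-0.1,9.5,-0.1],0],[[-0.1,10.5,-0.1],0],[[-0.1,11.2,-0.1],0],[[-0.1,11.8,-0.1],0],[[-0.1,12.1,-0.1],0],[[-0.1,12.1,-0.1],0]]' && python3 -m jog '[[[0,0,0],0],[[0,0,0],0],[[0,0,0],0],[[0,0,0],0],[[0,0,0],0],[[0,0,0],0],[[0,0,0],0],[[0,0,0],0]]' 0 100 && python3 -c "
from h import *
m=manip.sense();print(m['ft_torque'])" && python3 -m jog '[[[0,0,0],0.03],[[0,0,0],0.06],[[0,0,0],0.09],[[0,0,0],0.12],[[0,0,0],0.12],[[0,0,0],0.12]]' && python3 -c "
from h import *
m=manip.sense();print(m['ft_torque']);goto(m['tcp_pos'],46.8)"
```

```text
t: 15.5
tcp_pos: [0.4801, 0.0551, 0.0438]
tool_rot: [-0.657, 0.26, -0.26, 0.657]
force: [-0.8, 0.5, -0.4]
finger_gap: 0.529
t: 16.17
tcp_pos: [0.4804, 0.0547, 0.0447]
tool_rot: [-0.657, 0.26, -0.261, 0.658]
force: [0.1, 0.9, 5.4]
finger_gap: 0.047
[0.22307289 0.09124524 0.02338815]
t: 16.67
tcp_pos: [0.4805, 0.0547, 0.0456]
tool_rot: [-0.64, 0.299, -0.3, 0.641]
force: [-1.9, 1.0, 13.2]
finger_gap: -0.001
[ 0.11614317  0.27247605 -0.01828824]
t 16.6667 tcp [0.4805 0.0547 0.0456] jaw 39.9 F [-1.9  1.  13.2] gap -0.001 -> shift [0. 0. 0.] turn -0.121
```

The fingers slipped off the bar (gap 0), so the grip was too shallow: the tips are about 27 mm above the reported height. I'll open, square up, go 1.4 cm deeper and grip again.

```bash
python3 -m jog '[[[0,0,0],0],[[0,0,0],0],[[0,0,0],0],[[0,0,0],-0.04],[[0,0,0],-0.08],[[0,0,0],-0.1],[[0,0.3,0],-0.1],[[0,0.7,0],-0.1],[[0,1.1,0],-0.1],[[0,1.4,0],-0.1],[[0,1.4,0],-0.1]]' 4.5 40 && python3 -m jog '[[[0,0,0],0],[[0,0,0],0],[[0,0,0],0],[[0,0,0],0],[[0,0,0],0],[[0,0,0],0],[[0,0,0],0],[[0,0,0],0]]' 0 50 && python3 -c "
from h import *
m=manip.sense();print(m['ft_torque']);goto(m['tcp_pos'],46.8)
"
```

```text
t: 17.58
tcp_pos: [0.4792, 0.0547, 0.029]
tool_rot: [0.655, -0.268, 0.267, -0.654]
force: [-1.4, 0.0, -1.0]
finger_gap: 0.527
t: 18.25
tcp_pos: [0.4802, 0.0549, 0.0301]
tool_rot: [-0.655, 0.267, -0.267, 0.655]
force: [0.6, 2.9, 3.0]
finger_gap: 0.127
[ 0.5573818  -0.14455425  0.476832  ]
t 18.25 tcp [0.4802 0.0549 0.0301] jaw 45.6 F [0.6 2.9 3. ] gap 0.127 -> shift [0. 0. 0.] turn -0.02
```

```bash
python3 -m jog '[[[0,0,0],0.02],[[0,0,0],0.04],[[0,0,0],0.06],[[0,0,0],0.06],[[0,0,0],0.06]]' - 70
python3 - <<'E'
from h import *
m=manip.sense();print(m['ft_torque'])
a=eyes.snapshot("scene")
h=cv2.cvtColor(cv2.resize(a["frame"][170:240,280:360],None,fx=8,fy=8,interpolation=cv2.INTER_CUBIC),cv2.COLOR_RGB2HSV);m=((h[...,0]<6)|(h[...,0]>174))&(h[...,1]>140)&(h[...,2]>90)
v,u=np.nonzero(m);P=np.array([w2f(ray(a,(x+.5)/8-.5+280,(y+.5)/8-.5+170,.045)) for x,y in zip(u,v)]);r=np.linalg.norm(P-[.03,.09],axis=1)
Q=P[(r>.045)&(r<.08)].astype(np.float32);vx=cv2.fitLine(Q,cv2.DIST_HUBER,0,.01,.01).ravel()
print(np.degrees(np.arctan2(vx[1],vx[0])),Q.mean(0)*1000)
E
```

```text
t: 18.67
tcp_pos: [0.4802, 0.0548, 0.0302]
tool_rot: [0.647, -0.285, 0.286, -0.647]
force: [0.2, 4.9, 5.0]
finger_gap: 0.118
[ 0.86668616 -0.16105119  1.43966217]
-81.79249 [47.85712  30.310678]
```

The torque rises steeply to 1.44 N m while the arm stays put. Extrapolated to zero torque, the bar lies at a jaw angle of about 47.3°, which is 1.19 rad. The tooth's tip is at x ≈ 24 mm (home is 23.5, the rim is 32). So it is at the stop; I'll release and take a last look.

```bash
python3 -m jog '[[[0,0,0],0],[[0,0,0],0],[[0,0,0],0],[[0,0,0],0],[[0,0,0],0],[[0,0,0],0]]' 4.5 && python3 -m jog '[[[0,-2,0],0],[[0,-5,0],0],[[0,-9,0],0],[[0,-13,0],0],[[-3,-16,0],0],[[-7,-16,4],0],[[-7,-16,8],0],[[-7,-16,12],0],[[-7,-16,16],0],[[-7,-16,16],0],[[-7,-16,16],0],[[-7,-16,16],0],[[-7,-16,16],0],[[-7,-16,16],0]]'
python3 - <<'E'
from h import *
b=eyes.snapshot("top");a=eyes.snapshot("scene")
f=lambda g:cv2.resize(g,(400,400),interpolation=cv2.INTER_CUBIC)
cv2.imwrite('pics/f2.png',np.hstack([f(a["frame"][170:230,280:340]),f(b["frame"][180:240,300:360])])[...,::-1])
sc=400/60
for n,p in dict(home=(.0235,-.0035),rim=(.032,-.0035)).items():print(n,'top',(proj(b,[*f2w(p),.036])-[300,180])*sc+[400,0],'scene',(proj(a,[*f2w(p),.036])-[280,170])*sc)
P=lime(b,.038)[2];print((P[P[:,0]>19]*1000).round().tolist())
E
```

```text
t: 19.22
tcp_pos: [0.4797, 0.0545, 0.0298]
tool_rot: [0.646, -0.287, 0.287, -0.646]
force: [0.1, 0.1, 0.5]
finger_gap: 0.525
t: 20.38
tcp_pos: [0.5499, 0.2127, 0.1897]
tool_rot: [0.647, -0.288, 0.287, -0.646]
force: [-0.6, 0.4, -0.3]
finger_gap: 0.526
home top [657.82783678 208.0078825 ] scene [238.40337452 186.82315509]
rim top [648.22874483 188.65346562] scene [232.01918131 199.77626974]
[]
```

View pics/f2.png

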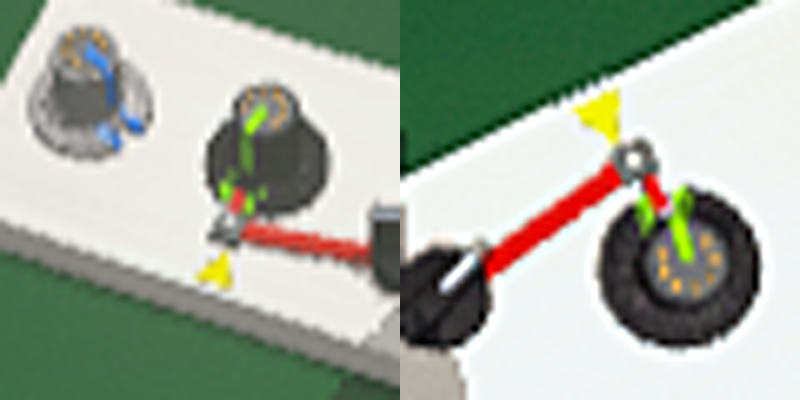

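In f2.png the tooth's red reaches (662,212) in the top view, where home is (658,208) and the rim is (648,189). In the scene view it lies between both lime sides. The gripper is clear, so I'm handing in.

```bash
python3 -c "
from h import *
workorder.sign_off();print(manip.sense()['t'])"
```

```text
the job is handed in; nothing more can be done
the job is handed in; nothing more can be done
```

I turned the black connector about 24° counter-clockwise in its seat, so its notch lines up with the tooth. I then turned the lock knob clockwise to its stop and handed the job in at about 20 s. I believe it is done, but one check on the knob angle disagreed.

**What the last checks showed**
- **Tooth:** in both views it sits between the lime sides. Its tip is at x ≈ 24 mm, where fully home is 23.5 and the rim is 32.
- **Knob:** on a second, deeper grip the torque rose to 1.44 N m with almost no further movement. Extrapolating to zero torque puts the grip bar at about 1.19 rad.
- **Connector:** before locking, the notch was about 2.7 mm to one side of the arrow's line, within the 8.5 mm limit. I couldn't re-measure it after locking because the lime mask found no pixels there, so the final check is by eye only.
- **Surroundings:** the grey connector looked untouched in its seat, and the gripper is clear of everything. I did not re-measure the other things standing around.

**What disagreed or went wrong**
- **Knob angle:** the red arm's swept angle in the images came out at only about 1.06–1.1 rad, close to the stall value. I relied on the tooth depth and stop torque instead; the knob may have started slightly past 0.
- **Start angle:** the notch began only about 30° from the arrow, not the stated 95–180°.
- **Finger height:** the fingertips were about 25 mm higher than the reported TCP. My first close therefore passed above the connector, and one knob grip slipped off.

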